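Swing the tray of gourds under the drying lamp

TASK

The yellow tray of painted gourds is held at one corner by a pin. Swing it a quarter turn on that pin, clockwise seen from above, by pushing its free corner round until its long side rests flush against the wooden stop rail under the drying lamp, and leave it there. Keep the two gourds standing in the tray, do not bump the lamp hard, and do not disturb the other things on the table.

Things in the scene. Friction and masses are not known exactly. Their poses are not given: they have to be found in the camera images.
- station: Fixed white board, 350 x 340 x 8 mm, on the table. Origin: on the axis of the pivot pin, at table height (underside of the board). Its x points roughly away from the robot, z up; the board spans x -145..205, y -125..215 mm from the pin. The steel pin is 12 mm thick with a 24 mm brass cap, top 50 mm above the table.
- lamp: Blue open lamp frame with two amber tubes, fixed above the tray's end place; origin and axes of the station. Outer edges x -28..213, y -38..158 mm; underside 185, top 203 mm above the table. Column 24 mm thick at x 110, y -95 mm, 223 mm tall. A tool pointing straight down cannot follow the tray under it: tilt it 30 to 45 degrees, leaning out past the +y edge or towards the robot past the -x edge.
- rail_mid (a point): Middle of the stop rail's resting face: a wooden bar fixed on the board along the station's x from 55 to 165 mm, 18 mm thick, 32 mm tall above the board. This face lies at y +8 mm in the station's axes and looks to +y; the point is 24 mm above the table.
- tray: Loose yellow open tray, about 0.45 kg, underside on the board. Origin: underside, on the axis of the 32 mm steel eyelet at its held corner, which sits round the pin (2 to 3 mm play) under the cap and cannot lift off. In its axes it spans x 9..169 (long side), y 9..119 mm, 60 mm tall, walls 4 mm. Starts turned +70 to +105 degrees from the station's axes; done when parallel to them, wall y 9 on the rail.
- tray_corner (a point): The tray's free vertical edge, diagonally opposite the pin, half-way up the wall: x 169, y 119, z 30 mm in the tray's axes. Pushing the outside of the long wall (y 119 mm) near it turns the tray clockwise.
- corner_goal (a point): Where the tray's free corner must come to: x 169, y 119, 38 mm above the table in the station's axes. Fixed.
- gourd_a: Terracotta gourd, 60 mm wide, 83 mm tall, standing loose on the tray's floor (4 mm thick); may slide about in it. Origin at its underside, z up when standing.
- gourd_b: White gourd of the same shape, standing loose in the tray.
- gourd_c_mid (a point): Bystander: large white gourd, 84 mm wide, 116 mm tall, left of the board. Point on its axis 42 mm up.
- brush_cup_rim (a point): Bystander: clear cup, 68 mm wide, 85 mm tall, on the board on the -y side of the pin. Point at the centre of its mouth.
- paint_jar: Bystander: blue jar, 44 mm wide, 55 mm tall, on the board behind the rail. Origin at its underside.
- white_tub: Bystander: white open tub, 150 x 190 x 90 mm, right of the board. Origin at its underside.
- spatula_grip (a point): Bystander: spatula about 200 mm long lying right of the board. Point on its handle.
- glue: Bystander: clear bottle, 60 mm wide, 130 mm tall with a red cap, left of the board. Origin at its underside.
Not all that is in view belongs to the job. What is shaped like the gourd_b but pink or purple is not meant.

How it is judged:
At the end, for the whole second after the job is handed in: The tray lies flat against the stop rail under the lamp: its free corner within 12 mm of its goal and its sides within 0.06 rad (3.4 degrees) of the station's axes, at rest, both gourds upright in it (within 0.35 rad) (horizontal distance between tray_corner and corner_goal below 0.012 m and angle between the x axis of tray and the x axis of station, either way round below 0.06 rad and angle between tray's own z axis and vertical below 0.05 rad and angle between each of gourd_a, gourd_b's own z axis and vertical below 0.35 rad and x of gourd_a in the frame of tray between 0 and 0.178 m and y of gourd_a in the frame of tray between 0 and 0.128 m and z of each of gourd_a, gourd_b in the frame of tray below 0.02 m and x of gourd_b in the frame of tray between 0 and 0.178 m and y of gourd_b in the frame of tray between 0 and 0.128 m and linear speed of tray below 0.01 m/s); the robot touches nothing.
It fails at once if a gourd in the tray is toppled (0.7 rad) (angle between any of gourd_a, gourd_b's own z axis and vertical above 0.7 rad).
It fails at once if the lamp is bumped with more than 15 N (contact force between any of the arm, the fingers and lamp above 15 N).
It fails at once if another thing on the table is moved more than 30 mm (distance of any of gourd_c_mid, brush_cup_rim, paint_jar, white_tub, spatula_grip, glue from where it was at the start of the episode above 0.03 m).
It also fails if it takes over 42 s, if anything falls off the work surface, if the arm or the gripper's body presses on something with over 40 N, if the wrist force passes 120 N, or if a joint passes its speed limit or range.

ROBOT

A 6-joint arm with a two-finger parallel gripper is mounted at the origin on the work surface. World frame = base frame: x ahead of the robot, y to its left, z up, the work surface at z = 0. Lengths are in m, angles in rad, forces in N, time in s.
With the tool pointing down it reaches from about 0.3 to 0.875 m from the base axis. Payload 6.4 kg.
Tool frame: the origin (TCP) lies midway between the tips of the shut fingers; the grasp point (between the pads) lies 19 mm behind it; z points along the fingers, y is the line along which they close (so a half turn about z gives the same grasp; the last joint's range is limited). The gripper opens to 88 mm and grips with 3 to 60 N. Pads are 18 mm wide; open, the fingers measure 123 mm over their backs; the gripper's body (75 mm by 187 mm) begins 45 mm behind the grasp point.
Start: joints at [-1.416, 0.181, 1.607, -0, 1.354, -0.206], TCP at [0.203, -0.538, 0.239] pointing down, gripper open.
Joint ranges: [-2.99, 2.99], [-0.89, 2.07], [0.3, 2.58], [-1.14, 4.28], [0, 2.63], [-3.12, 3.12]. Speed limits (rad/s): [2.57, 2.57, 3.01, 3.14, 3.14, 3.14].

INTERFACE

Orientations are given as [roll, pitch, yaw] about the fixed x, y, z axes, in that order (R = Rz(yaw) Ry(pitch) Rx(roll)).
In Python, from bench import r, kinematics, vision gives the robot as it stands. Calls block until the motion is done:
- r.reach(position, orientation): joint-space move of the TCP to a pose.
- r.movel(position, rot=None, v=0.15, force_limit=None): straight line of the TCP; rot=None keeps the orientation; v is the mean speed in m/s. With force_limit (N) it stops when the force on the tool has changed by that much, and returns True; else False.
- r.movej(angles): joint-space move.
- r.gripper_to(opening, effort=None): finger opening in m; effort is the grip in N (None keeps the last); returns when the fingers have stopped.
- r.sleep(seconds).
- kinematics.inverse_kinematics(position, orientation): joint angles nearest the present ones, or None.
- r.state(): the state.
- vision.capture(name): name is "side" or "top"; returns a dict with "img" (480x640x3 uint8, red, green, blue), "intrinsics" (3x3 intrinsics, pixels), "eye" and "rotation" of the camera in the world. Camera axes: x right, y down, z forward; pixel columns grow to the right and rows downward; lengths in m; the calibration is good to about 2 mm. A picture is of the moment at which its call begins. There is no depth.
A pose or a line that the arm cannot do raises r.MotionError and nothing moves.
- r.hand_in(): hands the job in; it is judged then, once.
The state is a dict: "time_s": time; "joint_pos": joint angles; "joint_velocities": joint speeds; "joint_efforts": joint torques, N m; "tool_pos": TCP position; "tool_rot": TCP orientation; "contact_force": force on the tool from outside, world axes, zero at the start; "wrist_torque": the same for the moment, N m; "gripper_width": finger opening in m; "grasp_force": force on a finger pad.
Only numpy, scipy, OpenCV 4.12 (cv2) and the standard library are available. Lean on these libraries where they do the work, as an engineer would, in place of code of your own. Each camera call takes 0.05 s, during which the arm holds its last target. There are 200 camera calls.

## Working session

There is one attempt and no reset: what is moved stays moved. The work goes in short steps, each a Python script; the robot and the scene stay as the last script left them, time stands still between calls to the robot, and variables do not carry over. Pictures are saved under pics/ and viewed, at most 10 in all, crops included, and the job is handed in when it is done.

```bash
ls; mkdir -p pics; python3 - <<'E'
from bench import r, kinematics, vision
import cv2,numpy as np
for n in("top","side"):
    c=vision.capture(n); cv2.imwrite(f"pics/{n}0.png",c["img"][:,:,::-1]); np.savez(f"{n}0.npz",**c)
    print(n,c["intrinsics"].tolist(),np.round(c["eye"],3),np.round(c["rotation"],3).tolist())
print(r.state()["time_s"])
E
```

```text
pics
top [[547.5274125388149, 0.0, 325.0764373638968], [0.0, 547.5274125388149, 232.60686497139346], [0.0, 0.0, 1.0]] [ 0.406 -0.008  1.452] [-3.05, -0.006, -1.572]
side [[459.49927507538587, 0.0, 317.86962520235426], [0.0, 459.49927507538587, 233.68259450469154], [0.0, 0.0, 1.0]] [-0.211  0.73   0.662] [-2.076, 0.004, -2.351]
0.1
```

View pics/top0.png

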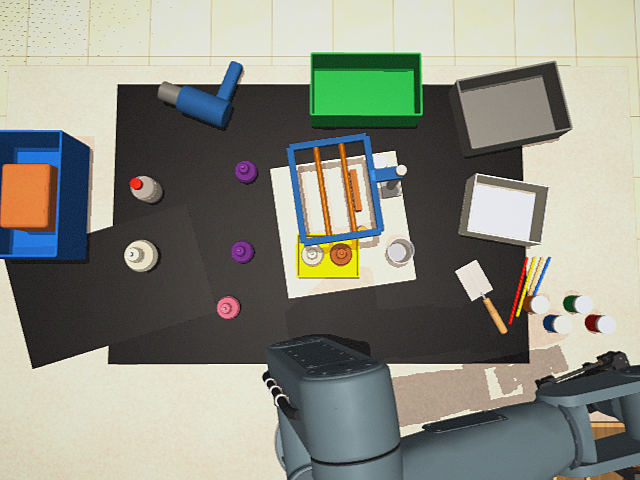

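View pics/side0.png

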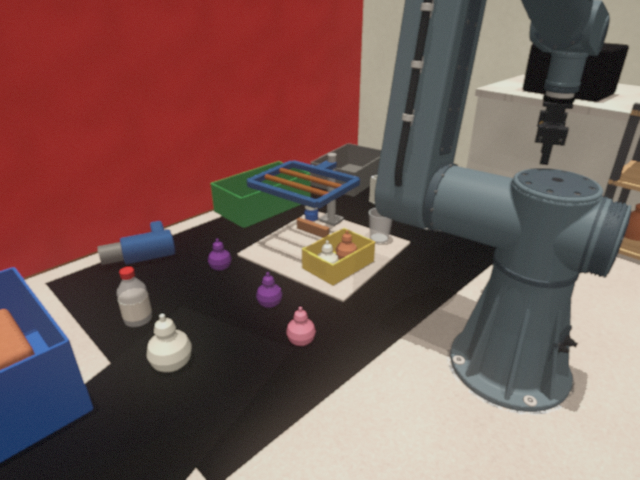

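The top view shows the tray at px (298-358, 233-277), its pin near (362,236), the lamp frame at (288-382, 135-244) and the cup at (400,251). Possible lookalikes are the purple gourds at (246,172) and (242,252), the pink one at (228,308) and the large white one at (141,255). The gourds meant are the white one at (313,253) and the terracotta one at (341,253), both in the tray. Next I'll measure and check a close crop.

```bash
cat > h.py <<'E'
import cv2,numpy as np
from scipy.spatial.transform import Rotation as R
def ray(c,px,z):
    d=np.linalg.inv(c["intrinsics"])@np.array([px[0],px[1],1.]); rot=np.array(c["rotation"])
    M=rot if rot.shape==(3,3) else R.from_euler("xyz",rot).as_matrix()
    d=M@d; e=np.array(c["eye"]); return e+d*(z-e[2])/d[2]
def corners(m,n=4):
    k=max(cv2.findContours(m.astype(np.uint8),0,2)[0],key=cv2.contourArea)
    h=cv2.convexHull(k); return cv2.boxPoints(cv2.minAreaRect(h)),cv2.contourArea(h)
def yellow(c):
    h=cv2.cvtColor(c["img"],cv2.COLOR_RGB2HSV); return cv2.inRange(h,(24,150,80),(34,255,255))>0
E
python3 - <<'E'
from h import *
c=dict(np.load("top0.npz")); im=c["img"]
h=cv2.cvtColor(im,cv2.COLOR_RGB2HSV)
roi=np.zeros(im.shape[:2],bool); roi[120:310,262:425]=1
b=(h[...,2]>95)&roi; 
blue=cv2.inRange(h,(100,120,60),(118,255,255)).astype(bool)&roi
blue[:,386:]=0
for nm,m,z in(("board",b,.008),("lamp",blue,.203),("tray",yellow(c)&roi,.068)):
    p,a=corners(m); w=np.array([ray(c,q,z) for q in p])
    print(nm,np.round(p).tolist(),a,np.round(w[:,:2],3).tolist(),"sides",np.round(np.linalg.norm(np.diff(w,axis=0),axis=1),3))
cr=cv2.resize(im[125:310,258:428],None,fx=3.2,fy=3.2,interpolation=cv2.INTER_CUBIC); cv2.imwrite("pics/crop.png",cr[:,:,::-1])
print(ray(c,(362,236),.05))
E
```

```text
board [[266.0, 147.0], [400.0, 128.0], [422.0, 280.0], [288.0, 299.0]] 19624.0 [[0.77, 0.142], [0.823, -0.22], [0.414, -0.272], [0.364, 0.081]] sides [0.366 0.412 0.357]
lamp [[285.0, 144.0], [379.0, 130.0], [395.0, 232.0], [300.0, 246.0]] 9153.5 [[0.727, 0.077], [0.76, -0.143], [0.521, -0.175], [0.489, 0.041]] sides [0.222 0.241 0.218]
tray [[296.0, 234.0], [358.0, 234.0], [358.0, 276.0], [296.0, 276.0]] 2239.0 [[0.529, 0.057], [0.529, -0.1], [0.423, -0.099], [0.423, 0.057]] sides [0.157 0.106 0.156]
[ 0.5253009  -0.11150524  0.05      ]
```

View pics/crop.png

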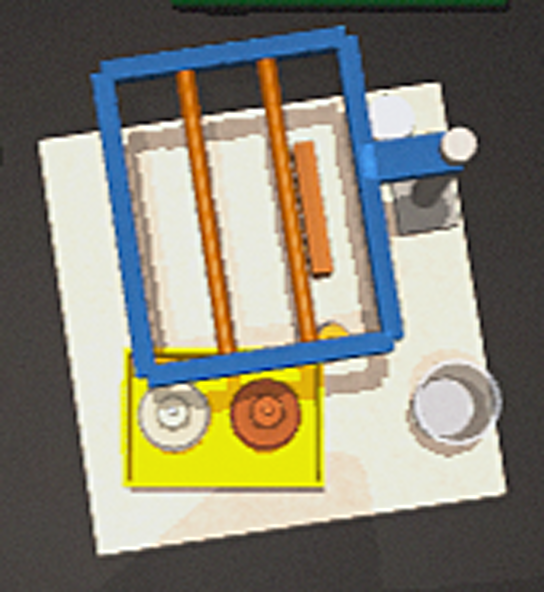

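The crop shows the yellow tray with the white gourd at (175,412) and the terracotta one at (267,410). The brass cap peeks out beside the lamp at (333,330), and the orange rail face is at (300-325, 142-275). The board corners are clear, so I'll fit the station pose from the board and lamp corners.

```bash
python3 - <<'E'
from h import *
c=dict(np.load("top0.npz"))
f=lambda p,z: ray(c,(np.array(p)+.5)/3.2-.5+np.array([258,125]),z)[:2]
P=[((40,142),.008,(.205,.215)),((440,84),.008,(.205,-.125)),((508,492),.008,(-.145,-.125)),((98,553),.008,(-.145,.215)),
((93,75),.203,(.213,.158)),((350,28),.203,(.213,-.038)),((402,342),.203,(-.028,-.038)),((148,382),.203,(-.028,.158))]
W=np.array([f(p,z) for p,z,_ in P]);S=np.array([s for *_,s in P])
def fit(i):
    a,b=S[i]-S[i].mean(0),W[i]-W[i].mean(0)
    th=np.arctan2((a[:,0]*b[:,1]-a[:,1]*b[:,0]).sum(),(a*b).sum()); Q=np.array([[np.cos(th),-np.sin(th)],[np.sin(th),np.cos(th)]])
    t=W[i].mean(0)-Q@S[i].mean(0); return th,t,np.round((W[i]-S[i]@Q.T-t)*1e3,1).tolist()
for i in(slice(0,4),slice(4,8),slice(0,8)): print(fit(i))
print("cap",f((333,333),.05))
for p in((125,488),(325,488),(325,350),(125,350)): print(f(p,.068))
E
```

```text
(np.float64(0.14693421376492527), array([ 0.53977145, -0.11208418]), [[-2.2, -0.7], [-2.5, 0.3], [2.2, -0.0], [2.6, 0.4]])
(np.float64(0.1676803416613903), array([ 0.54031304, -0.11383395]), [[-6.6, -4.3], [-4.4, 2.0], [3.5, 6.8], [7.6, -4.5]])
(np.float64(0.1527318214206782), array([ 0.53963122, -0.11241461]), [[-0.6, -1.3], [-2.9, -0.6], [1.5, 1.0], [3.8, 1.7], [-8.8, -3.0], [-3.7, 3.8], [4.8, 5.1], [6.0, -6.7]])
cap [ 0.54411385 -0.11091904]
[0.41982784 0.05510639]
[ 0.41964882 -0.10240299]
[ 0.52878859 -0.10315386]
[0.52889728 0.05549084]
```

```bash
cat >> h.py <<'E'
PIN=np.array([.5405,-.112]); TH=.148
def rot2(a): return np.array([[np.cos(a),-np.sin(a)],[np.sin(a),np.cos(a)]])
def tool(tilt,s):          # tool leans out to station +y, fingers close along station x
    z=np.array([0,-np.sin(tilt),-np.cos(tilt)]); y=np.array([s,0,0.])
    M=R.from_euler("z",TH).as_matrix()@np.column_stack([np.cross(y,z),y,z])
    return R.from_matrix(M).as_euler("xyz")
def tcp(phi,gap,tx=.14,z=.042):   # phi: tray angle in the station; gap: pusher to wall y 119
    n=rot2(phi)@[0,1]; h=.0175*abs(n[0])+.0064*abs(n[1])
    p=PIN+rot2(TH+phi)@np.array([tx,.119+h+gap]); return np.array([*p,z])
E
python3 - <<'E'
from h import *
from bench import kinematics
for s in(1,-1):
  for t in(35,40,45):
    o=tool(np.radians(t),s); print(s,t,np.round(o,2))
    for phi in(82,60,40,20,0):
        q=kinematics.inverse_kinematics(tcp(np.radians(phi),0.02),o); print("  ",phi,np.round(tcp(np.radians(phi),.02),3),None if q is None else np.round(q,2))
    q=kinematics.inverse_kinematics(tcp(np.radians(82),.05,z=.35),o); print("   up",None if q is None else np.round(q,2))
E
```

```text
1 35 [3.14 0.61 1.72]
   82 [0.382 0.027 0.042] [ 0.23  0.26  2.15 -0.78  0.95  0.61]
   60 [0.445 0.076 0.042] [ 0.3   0.39  1.95 -0.72  1.03  0.61]
   40 [0.517 0.096 0.042] [ 0.3   0.51  1.77 -0.7   1.08  0.55]
   20 [0.592 0.087 0.042] [ 0.25  0.61  1.6  -0.69  1.11  0.47]
   0 [0.658 0.052 0.042] [ 0.17  0.69  1.46 -0.69  1.12  0.38]
   up [ 0.25 -0.33  1.97 -0.61  1.57  0.12]
1 40 [3.14 0.7  1.72]
   82 [0.382 0.027 0.042] [ 0.28  0.32  2.13 -0.85  1.01  0.72]
   60 [0.445 0.076 0.042] [ 0.34  0.44  1.93 -0.79  1.09  0.69]
   40 [0.517 0.096 0.042] [ 0.33  0.55  1.75 -0.77  1.14  0.63]
   20 [0.592 0.087 0.042] [ 0.28  0.65  1.58 -0.77  1.16  0.54]
   0 [0.658 0.052 0.042] [ 0.2   0.72  1.45 -0.78  1.16  0.45]
   up [ 0.3  -0.29  1.98 -0.69  1.58  0.19]
1 45 [3.14 0.79 1.72]
   82 [0.382 0.027 0.042] [ 0.33  0.38  2.1  -0.91  1.07  0.81]
   60 [0.445 0.076 0.042] [ 0.38  0.49  1.9  -0.85  1.15  0.77]
   40 [0.517 0.096 0.042] [ 0.37  0.6   1.72 -0.84  1.19  0.69]
   20 [0.592 0.087 0.042] [ 0.31  0.69  1.56 -0.84  1.21  0.61]
   0 [0.658 0.052 0.042] [ 0.23  0.76  1.43 -0.86  1
[... 521 characters left out ...]
 1.01 -2.42]
   60 [0.445 0.076 0.042] [ 0.34  0.44  1.93 -0.79  1.09 -2.45]
   40 [0.517 0.096 0.042] [ 0.33  0.55  1.75 -0.77  1.14 -2.51]
   20 [0.592 0.087 0.042] [ 0.28  0.65  1.58 -0.77  1.16 -2.6 ]
   0 [0.658 0.052 0.042] [ 0.2   0.72  1.45 -0.78  1.16 -2.69]
   up [ 0.3  -0.29  1.98 -0.69  1.58 -2.95]
-1 45 [ 3.14 -0.79 -1.42]
   82 [0.382 0.027 0.042] [ 0.33  0.38  2.1  -0.91  1.07 -2.33]
   60 [0.445 0.076 0.042] [ 0.38  0.49  1.9  -0.85  1.15 -2.38]
   40 [0.517 0.096 0.042] [ 0.37  0.6   1.72 -0.84  1.19 -2.45]
   20 [0.592 0.087 0.042] [ 0.31  0.69  1.56 -0.84  1.21 -2.53]
   0 [0.658 0.052 0.042] [ 0.23  0.76  1.43 -0.86  1.2  -2.62]
   up [ 0.36 -0.25  1.99 -0.76  1.6  -2.88]
```

```bash
python3 - <<'E'
from h import *
from bench import r, vision
o=tool(np.radians(40),1); d=np.radians
r.gripper_to(0.0)
r.movel([.203,-.538,.4],v=.25)
r.reach(tcp(d(82),.04,z=.35),o)
print(r.state()["time_s"])
r.movel(tcp(d(82),.025),v=.2); print("down",np.round(r.state()["contact_force"],1))
for a in(80,70,60,50,40):
    hit=r.movel(tcp(d(a),0),v=.05,force_limit=25); s=r.state()
    print(a,hit,round(s["time_s"],1),np.round(s["tool_pos"],3),np.round(s["contact_force"],1))
    if hit: break
for n in("side","top"):
    c=vision.capture(n); np.savez(f"{n}1.npz",**c); cv2.imwrite(f"pics/{n}1.png",c["img"][:,:,::-1])
E
```

```text
4.3417
down [-0.3  0.3  0.5]
80 False 6.8 [0.407 0.032 0.042] [-0.4 -0.   0.4]
70 False 7.6 [0.434 0.053 0.042] [-0.1  0.2 -0.7]
60 False 8.5 [0.464 0.069 0.042] [-0.9 -0.4  0.3]
50 False 9.3 [0.498 0.079 0.042] [ 0.2 -0.1  0.8]
40 False 10.2 [0.532 0.082 0.042] [ 0.4 -0.1  0.1]
```

View pics/side1.png

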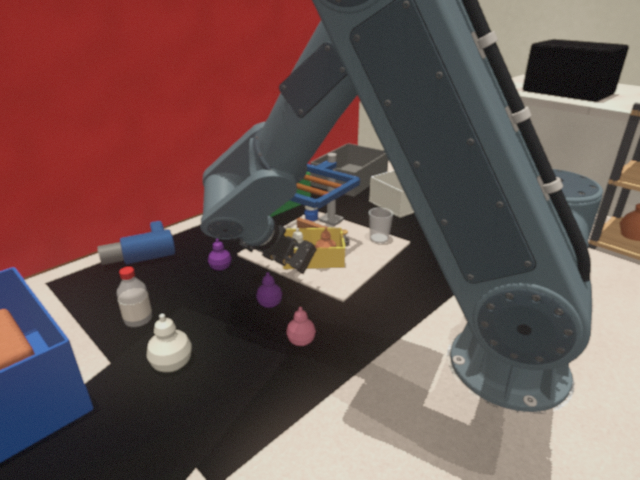

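View pics/top1.png

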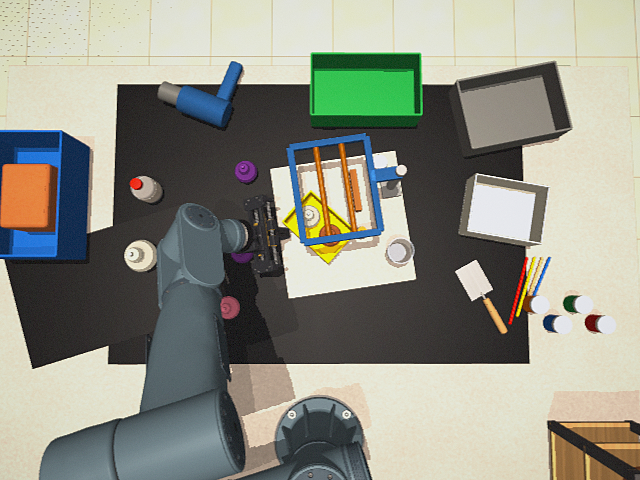

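The tray has turned to about 40° with both gourds upright: white at top px (310,214), terracotta at (330,235). The arm is well clear of the lamp, so I'll carry on to the rail.

```bash
python3 - <<'E'
from h import *
from bench import r, vision
d=np.radians
for a,g,v,f in((30,0,.05,20),(20,0,.05,20),(10,0,.05,20),(4,0,.04,15),(0,0,.03,10),(0,-.004,.015,8),(0,-.008,.015,8)):
    hit=r.movel(tcp(d(a),g),v=v,force_limit=f); s=r.state()
    print(a,g,hit,round(s["time_s"],1),np.round(s["tool_pos"],3),np.round(s["contact_force"],1))
    if hit: break
c=vision.capture("top"); np.savez("top2.npz",**c)
cr=cv2.resize(c["img"][125:310,258:428],None,fx=3.2,fy=3.2,interpolation=cv2.INTER_CUBIC); cv2.imwrite("pics/crop2.png",cr[:,:,::-1])
E
```

```text
30 0 False 11.1 [0.567 0.079 0.042] [-0.2  0.4  0.2]
20 0 False 12.0 [0.601 0.07  0.042] [-0.2 -0.2  0.3]
10 0 False 12.8 [0.633 0.054 0.042] [ 0.4 -0.2 -0.1]
4 0 False 13.5 [0.65  0.042 0.042] [0.1 0.1 0.4]
0 0 True 14.0 [0.659 0.034 0.041] [-1.4  4.8  3.4]
```

View pics/crop2.png

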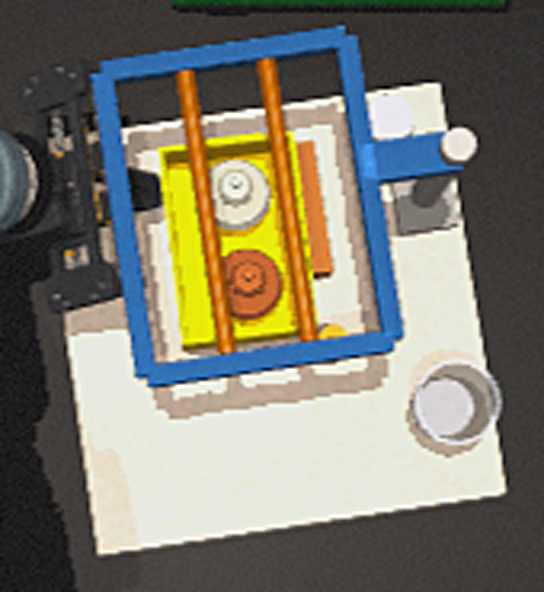

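The tray's long side lies along the rail, with its right edge at (300-315, 130-330). Both gourds are upright and the push ended in firm contact. I'll back out along the tool axis and measure.

```bash
python3 - <<'E'
from h import *
from bench import r, vision
s=r.state(); p=np.array(s["tool_pos"]); z=R.from_euler("xyz",s["tool_rot"]).as_matrix()[:,2]
r.movel(p-.15*z,v=.1)
c=vision.capture("top"); np.savez("top3.npz",**c); cv2.imwrite("pics/crop3.png",cv2.resize(c["img"][155:245,290:380],None,fx=6,fy=6,interpolation=cv2.INTER_CUBIC)[:,:,::-1])
m=yellow(c); m[:155]=0;m[245:]=0;m[:,:290]=0;m[:,365:]=0
m[(cv2.cvtColor(c["img"],cv2.COLOR_RGB2HSV)[...,2]<90)]=0
b,a=corners(m); st=np.array([rot2(-TH)@(ray(c,q,.068)[:2]-PIN) for q in b]); print(np.round(st*1e3),a)
# outer left wall edge: first yellow px per row
rows=[y for y in range(180,225)]; e=np.array([rot2(-TH)@(ray(c,(np.flatnonzero(m[y])[0],y),.068)[:2]-PIN) for y in rows if m[y].any()])
k=np.polyfit(e[:,0],e[:,1],1); print("left wall slope",k, "y at 169:",np.polyval(k,.169))
print(r.state()["time_s"],np.round(r.state()["contact_force"],1))
E
```

```text
[[170. 120.]
 [170.  94.]
 [  8.  95.]
 [  8. 121.]] 606.0
left wall slope [-0.02339927  0.12032203] y at 169: 0.11636755454765597
15.7167 [ 0.2  0.  -0.1]
```

View pics/crop3.png

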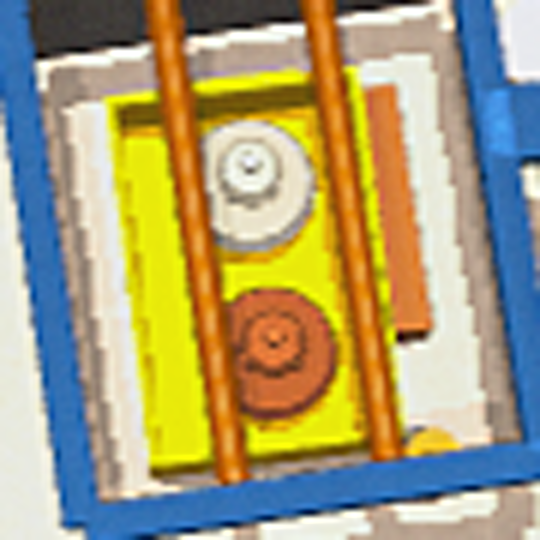

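The tray is flush on the rail, with its right edge touching the orange bar from (370,90) to (400,335). The free corner measures about (170,118-120) mm against a goal of (169,119), the side is within 0.025 rad, and both gourds are standing.

```bash
python3 -c "
from bench import r
print(r.hand_in(), r.state()['time_s'])"
```

```text
the job is handed in; nothing more can be done
the job is handed in; nothing more can be done
```

I swung the tray a quarter turn until it sat flush against the stop rail and handed the job in at about 16 s: in the last picture the free corner was within about 3 mm of its goal, its side was about 0.02 rad off the station's axis, and both gourds were standing; I saw no contact with the lamp and no bystander moved.

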